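Press a gel cassette shut in the bar clamp and release it

TASK

On the lab bench stand two trigger bar clamps; one holds an open white gel cassette, the other is empty. Squeeze the trigger of the loaded clamp towards its grip, letting it spring back between squeezes, until the jaw has walked in and presses the cassette fully shut. Then let go of the trigger and press the clamp's release tab down so that the jaw springs all the way back, leaving the cassette shut.

Things in the scene. Friction and masses are not known exactly. Their poses are not given: they have to be found in the camera images.
- trigger_mid (a point): Centre of the loaded clamp's trigger, a black post 26 (x) x 10 (y) mm, top 25 mm above this point, housing 49 below. y runs along the bar to the moving jaw, z up. It slides 20 mm to -y, towards the fixed grip: a like post centred 36 mm to -y. Over both: 46 mm, squeezed 26. The grip never yields, so centre a gripper 28 mm to -y of the resting trigger. 3 to 5 N, up to 15 when pulling the jaw.
- tab_top (a point): Centre of the top face of the loaded clamp's release tab, a black pad 28 x 24 mm, 76 mm to +y of the resting trigger's centre line and 125 mm above the bench; axes as for the trigger. Press it straight down from above: sprung, 10 mm travel, 2 to 7 N; frees the jaw at about 5 mm if the trigger is at rest. The fixed jaw and cassette begin 35 mm to +y of it, no higher than its top.
- jaw (a joint): Travel of the loaded clamp's moving jaw, m: 0 fully open (start), caught every 8 mm as it walks in to 0.0395, where its rubber pad holds the cassette shut (the last squeeze goes to about 0.0425 and stops there). A full 20 mm squeeze gains 16 mm, one under 9 mm nothing; three full squeezes do it. Pressing the release tab lets a spring draw it back to 0 within 1 s.
- cassette (a joint): Travel of the sliding half (white frame, clear window, 100 x 10 x 62 mm) of the cassette in the loaded clamp, m: starts at 0 to 0.008, fully shut at 0.014. It slides stiffly (2.5 N) and stays where it is left. Only the loaded clamp has a cassette; the like clamp to its left or right is empty and not to be used.

How it is judged:
By the outcome, as a careful person would: the job done as asked, in the order asked, and still so for the second after the job is handed in, with the robot touching nothing.
It also fails if it takes over 48 s, if anything falls off the work surface, if the arm or the gripper's body presses on something with over 40 N, if the wrist force passes 120 N, or if a joint passes its speed limit or range.

ROBOT

A 6-joint arm with a two-finger parallel gripper is mounted at the origin on the work surface. World frame = base frame: x ahead of the robot, y to its left, z up, the work surface at z = 0. Lengths are in m, angles in degrees, forces in N, time in s.
With the tool pointing down it reaches from about 0.3 to 0.75 m from the base axis. Payload 8.5 kg.
Tool frame: the origin (TCP) lies between the finger pads; the fingertips stand ahead of it and the grasp point (between the pads) lies 8 mm behind it (env.tcp_to_tips is the z of the fingertips in the tool frame, in m); z points along the fingers, x is the direction in which the jaws open and shut, and the axes are right-handed (so a half turn about z gives the same grasp; the last joint's range is limited). The gripper opens to 85 mm and grips with 20 to 120 N. Pads are 22 mm wide; open, the fingers measure 114 mm over their backs; the gripper's body (76 mm by 85 mm) begins 54 mm behind the grasp point. The pads swing forward as they close: fully open they stand 13 mm farther back than shut.
Start: joints at [-89.055, 21.807, 74.336, -0, 83.858, -12.336], TCP at [0.126, -0.535, 0.242] pointing down, gripper open.
Joint ranges: [-178.18, 178.18], [-50.72, 133.34], [12.68, 142.11], [-81.47, 261.47], [9.98, 163.14], [-165.26, 165.26]. Speed limits (degrees/s): [136.94, 136.94, 180, 180, 180, 180].

INTERFACE

Orientations are given as a 3x3 rotation matrix whose columns are the frame's x, y, z axes.
In Python, from rig import observe, viewer, env gives the robot as it stands.
- The arm moves only by the tool jog_arm, never from a script. Its arguments are lists of equal length, an entry for each row: "dr": the turn, a rotation vector about the tool's x, y, z in rad, a list of three; "slide": the shift along the tool's x, y, z in m, a list of three; "gripper": the opening, from -1 (shut) to 1 (fully open), so that 0 is half open. In form: {"dr": [[rx, ry, rz], ...], "slide": [[dx, dy, dz], ...], "gripper": [gripper, ...]}. A call has exactly 10 rows; each row shifts and turns the commanded pose from where the row before left it, along the tool's axes as they then stand; what a row does not reach is not made up. A row lasts 1/10 s, in which the tool goes at most 50 mm and 8.59 degrees, less where a joint would pass 70% of its speed; a pose out of reach is approached as far as the arm can. A call is refused whole if a number of a shift passes 0.05 or a number of a turn 0.15, either way. A call with a gripper value outside its range is refused whole. The fingers move at their own pace and stop on an object; "force" is the grip in N (left out, the last holds). Time passes only in rows, so rows that do not move let the fingers close, or fill a call up. It gives the time, the measured TCP pose, the force and the opening at its end, in the units of the state.
- observe(): the state, without advancing time (a new reading comes with each control period).
- viewer.get_image(name): name is "scene" or "side" or "wrist"; returns a dict with "pixels" (480x640x3 uint8, blue, green, red), "camera_matrix" (3x3 intrinsics, pixels), "R" (3x3) and "t" (3): a world point X has camera coordinates R X + t. Camera axes: x right, y down, z forward; pixel columns grow to the right and rows downward; lengths in m; the calibration is good to about 2 mm. A picture is of the moment at which its call begins. There is no depth.
- env.close_job(): hands the job in, once; it reports no verdict.
The state is a dict: "time_s": time; "q": joint angles; "qvel": joint speeds; "joint_efforts": joint torques, N m; "position": TCP position; "tool_rot": TCP orientation; "ft_force": force on the tool from outside, world axes, zero at the start; "wrist_torque": the same for the moment, N m; "grip_width": finger opening in m.
Only numpy, scipy, OpenCV 4.12 (cv2) and the standard library are available. Lean on these libraries where they do the work, as an engineer would, in place of code of your own. Each camera call takes 0.05 s, during which the arm holds its last target.

## Working session

There is one attempt and no reset: what is moved stays moved. The work goes in short steps, Python scripts to look and compute and a tool call to move; the robot and the scene stay as the last step left them, time stands still between calls to the robot, and variables do not carry over. Pictures are saved under pics/ and viewed, and the job is handed in when it is done.

Besides the shell and the picture viewer there is one more tool, called by a JSON object that holds its "fn" and its "kwargs", one argument or row to a line. jog_arm: Moves the arm, as the interface text tells. Its arguments: {"type":"object","properties":{"dr":{"type":"array","items":{"type":"array","items":{"type":"number"}}},"slide":{"type":"array","items":{"type":"array","items":{"type":"number"}}},"gripper":{"type":"array","items":{"type":"number"}},"force":{"type":"number"}},"required":["dr","slide","gripper"]}

```bash
mkdir -p pics
cat > h.py <<'E'
import numpy as np, cv2, json
from rig import observe, viewer, env
def snap(n,f):
    d=viewer.get_image(n); cv2.imwrite(f'pics/{f}.png',d['pixels'])
    np.savez(f'pics/{f}.npz',K=d['camera_matrix'],R=d['R'],t=d['t']); return d
def P(f,X):
    c=np.load(f'pics/{f}.npz'); p=c['K']@(c['R']@np.array(X,float)+c['t']); return p[:2]/p[2]
def ray(f,uv):
    c=np.load(f'pics/{f}.npz'); d=c['R'].T@np.linalg.solve(c['K'],[uv[0],uv[1],1.]); return -c['R'].T@c['t'],d/np.linalg.norm(d)
def atz(f,uv,z):
    o,d=ray(f,uv); return o+d*(z-o[2])/d[2]
E
python3 - <<'E'
from h import *
for n in ('scene','side','wrist'): snap(n,n+'0')
s=observe(); print(s['time_s'],s['position'],s['tool_rot'],s['grip_width'],env.tcp_to_tips,s['ft_force'])
E
```

```text
0.15 [ 0.12634362 -0.53507829  0.24186047] [[ 2.29706728e-01 -9.73259893e-01 -2.44649858e-05]
 [-9.73259295e-01 -2.29706615e-01  1.10225410e-03]
 [-1.07839948e-03 -2.29384408e-04 -9.99999392e-01]] 0.08531044006273274 0.011 [ 0.61624849 -0.11676179  0.16884544]
```

View pics/scene0.png

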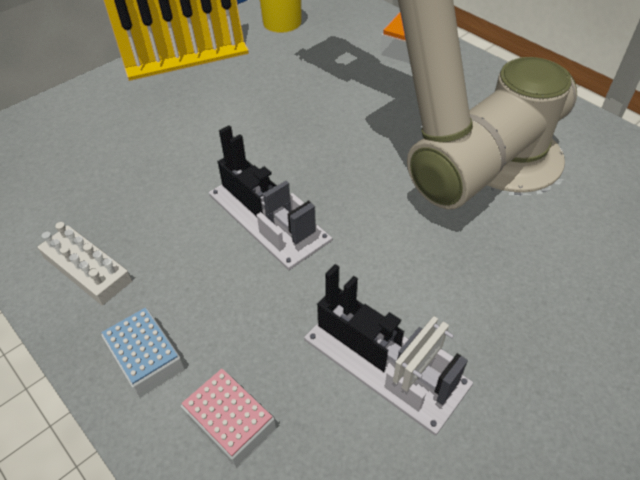

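View pics/side0.png

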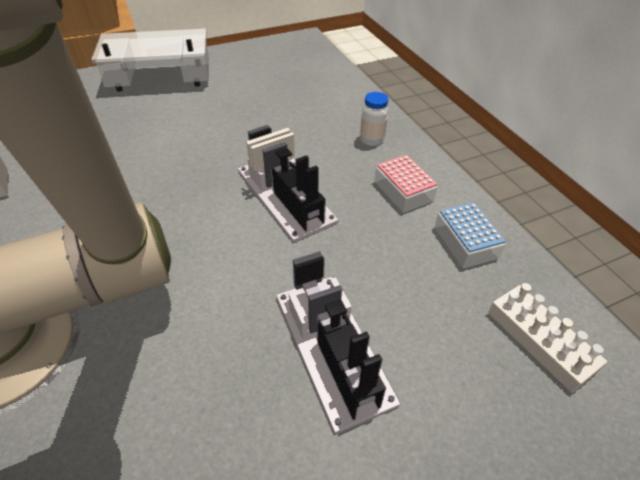

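View pics/wrist0.png

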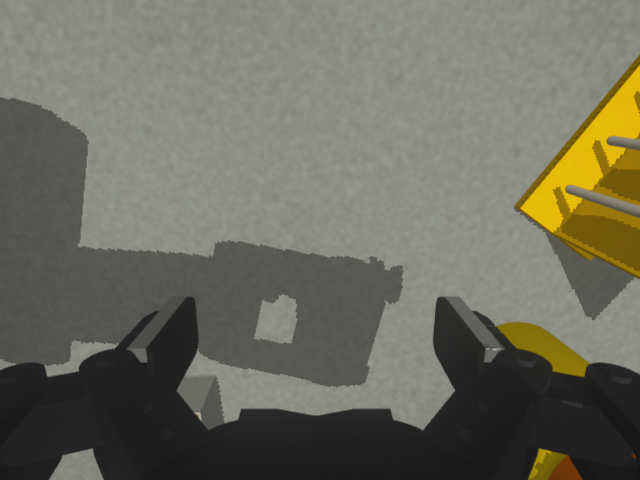

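Run:
```python
from h import *
a=cv2.imread('pics/scene0.png')[255:435,295:485]; cv2.imwrite('pics/c1.png',cv2.resize(a,None,fx=4,fy=3.3333*1.0,interpolation=cv2.INTER_CUBIC) if 0 else cv2.resize(a[:150],None,fx=4,fy=4,interpolation=cv2.INTER_CUBIC))
b=cv2.imread('pics/side0.png')[115:245,230:350]; cv2.imwrite('pics/c2.png',cv2.resize(b,None,fx=4.5,fy=4.5,interpolation=cv2.INTER_CUBIC))
```

```text
(no output)
```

View pics/c1.png

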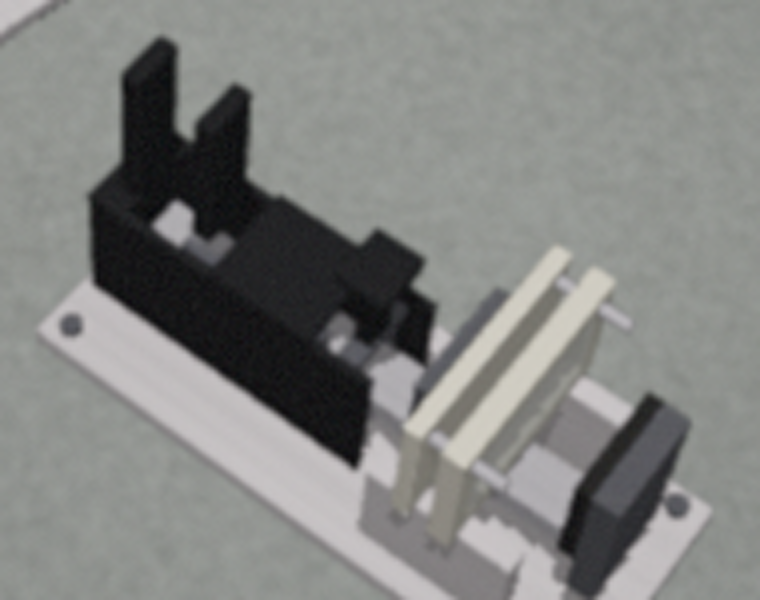

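View pics/c2.png

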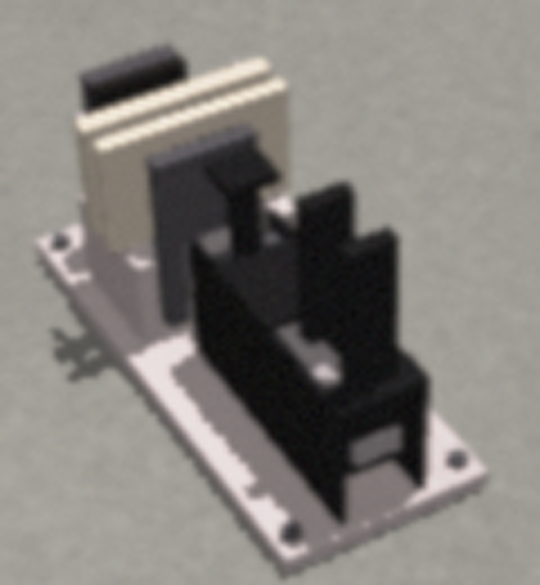

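```bash
cat >> h.py <<'E'
def model(p):
    x,y,a,zt=p; u=np.array([-np.sin(a),np.cos(a),0]); v=np.array([np.cos(a),np.sin(a),0]); o=np.array([x,y,0])
    return dict(grip=o-.036*u+[0,0,zt],trig=o+[0,0,zt],tab=o+.076*u+[0,0,.125]),u,v
E
python3 - <<'E'
from h import *
from scipy.optimize import least_squares
obs=[('scene0','grip',332.5,270),('scene0','trig',350.8,282.5),('scene0','tab',390.2,321.8),('side0','grip',312.4,168.8),('side0','trig',302.7,157.9),('side0','tab',284,152.8)]
def f(p):
    m=model(p)[0]; return np.concatenate([P(c,m[k])-[a,b] for c,k,a,b in obs])
x0=atz('scene0',(350.8,282.5),.14); print(x0, atz('side0',(302.7,157.9),.14), atz('scene0',(390.2,321.8),.125),atz('side0',(284,152.8),.125))
best=min((least_squares(f,[x0[0],x0[1],a,.14]) for a in np.arange(-3,3.1,1)),key=lambda r:r.cost)
print(best.x,np.degrees(best.x[2]),best.fun.reshape(-1,2).round(1))
m,u,v=model(best.x); print(m,u)
E
```

```text
[0.57361352 0.07387088 0.14      ] [0.5927475  0.10095682 0.14      ] [0.5738378  0.15856471 0.125     ] [0.57150966 0.14921209 0.125     ]
[0.58305593 0.08145655 0.12610836 0.15670827] 7.225476676812615 [[-0.7  0.4]
 [-0.6 -0.1]
 [-0.7 -0.8]
 [-0.9 -0.4]
 [-0.8  0.1]
 [-0.5 -2.3]]
{'grip': array([0.5875838 , 0.04574243, 0.15670827]), 'trig': array([0.58305593, 0.08145655, 0.15670827]), 'tab': array([0.57349707, 0.15685303, 0.125     ])} [-0.12577437  0.99205887  0.        ]
```

{"fn": "jog_arm", "kwargs": {
  "dr": [
    [0,0,0],
    [0,0,0],
    [0,0,0],
    [0,0,0],
    [0,0,0],
    [0,0,0],
    [0,0,0],
    [0,0,0],
    [0,0,0],
    [0,0,0]
  ],
  "slide": [
    [-0.0234,-0.0292,-0.004],
    [-0.0234,-0.0292,-0.004],
    [-0.0234,-0.0292,-0.004],
    [-0.0234,-0.0292,-0.004],
    [-0.0234,-0.0292,-0.004],
    [-0.0234,-0.0292,-0.004],
    [-0.0234,-0.0292,-0.004],
    [-0.0234,-0.0292,-0.004],
    [-0.0234,-0.0292,-0.004],
    [-0.0234,-0.0292,-0.004]
  ],
  "gripper": [1,1,1,1,1,1,1,1,1,1]
}}

```text
time_s: 1.15
position: [0.3574, -0.239, 0.2824]
tool_rot: [[0.23, -0.973, -0.0], [-0.973, -0.23, 0.0], [-0.0, 0.0, -1.0]]
ft_force: [0.1, 0.2, -0.7]
grip_width: 0.0857
```

{"fn": "jog_arm", "kwargs": {
  "dr": [
    [0,0,0],
    [0,0,0],
    [0,0,0],
    [0,0,0],
    [0,0,0],
    [0,0,0],
    [0,0,0],
    [0,0,0],
    [0,0,0.053],
    [0,0,0.053]
  ],
  "slide": [
    [-0.0234,-0.0292,0],
    [-0.0234,-0.0292,0],
    [-0.0234,-0.0292,0],
    [-0.0234,-0.0292,0],
    [-0.0234,-0.0292,0],
    [-0.0234,-0.0292,0],
    [-0.0234,-0.0292,0],
    [-0.0234,-0.0292,0],
    [-0.0234,-0.0292,0],
    [0,0,0]
  ],
  "gripper": [1,1,1,1,1,1,1,1,1,1]
}}

```text
time_s: 2.15
position: [0.5656, 0.028, 0.2813]
tool_rot: [[0.127, -0.992, -0.001], [-0.992, -0.127, 0.001], [-0.001, 0.001, -1.0]]
ft_force: [-0.7, -0.4, -0.4]
grip_width: 0.0853
```

Run:
```python
from h import *
snap('wrist','w1');s=observe(); print(s['time_s'],s['position'],s['tool_rot'],s['q'],s['ft_force'])
p=[0.58305593,0.08145655,0.12610836,0.15670827]
for k,v in model(p)[0].items(): print(k,P('w1',v))
```

```text
2.2 [0.56481007 0.02658964 0.28142201] [[ 1.23612221e-01 -9.92329788e-01 -1.26899922e-03]
 [-9.92330479e-01 -1.23612735e-01  3.34449229e-04]
 [-4.88748396e-04  1.21792459e-03 -9.99999139e-01]] [-9.30157401e+00  2.20606488e+01  6.74427049e+01  7.15901246e-03
  9.05714958e+01  7.35978545e+01] [ 0.16556002 -0.14872364 -0.85862979]
grip [291.73565655 197.29893204]
trig [236.79578385 197.23461545]
tab [141.42907784 190.16660237]
```

View pics/w1.png

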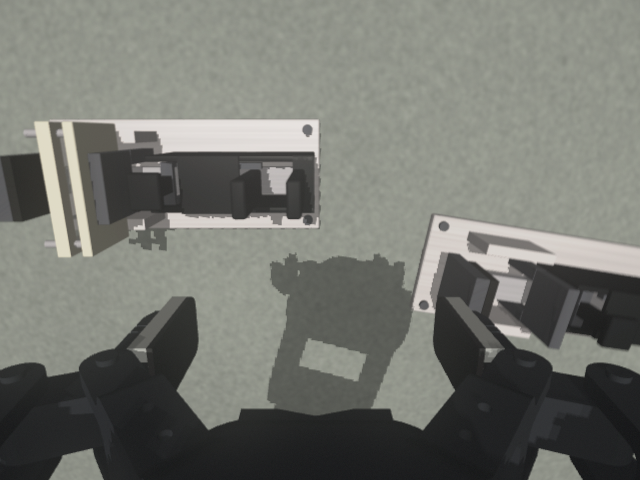

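Run:
```python
from h import *
a=cv2.imread('pics/w1.png')[110:265,80:330]; cv2.imwrite('pics/c3.png',cv2.resize(a,None,fx=3.2,fy=3.2,interpolation=cv2.INTER_CUBIC)*1)
g=cv2.convertScaleAbs(cv2.imread('pics/w1.png')[140:240,100:320],alpha=2.2,beta=0); cv2.imwrite('pics/c4.png',cv2.resize(g,None,fx=3.6,fy=3.6,interpolation=cv2.INTER_CUBIC))
```

```text
(no output)
```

View pics/c4.png

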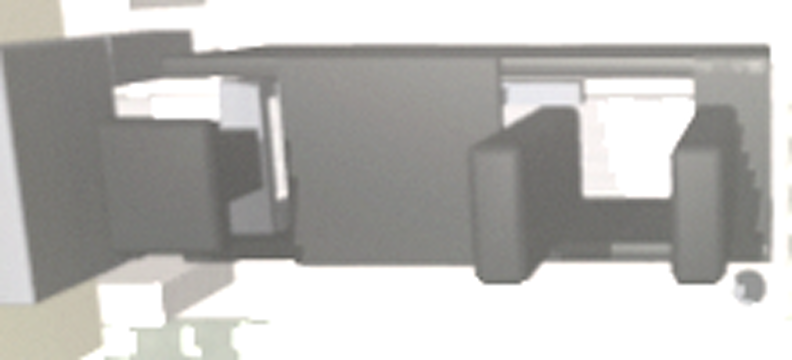

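Run:
```python
from h import *
from scipy.optimize import least_squares
obs=[('scene0','grip',332.5,270,1),('scene0','trig',350.8,282.5,1),('scene0','tab',390.2,321.8,1),('side0','grip',312.4,168.8,1),('side0','trig',302.7,157.9,1),('side0','tab',284,152.8,.5),
('w1','grip',293.9,200,1),('w1','trig',238.3,200,1),('w1','tab',144.4,191.9,1)]
def f(p):
    m=model(p)[0]; return np.concatenate([(P(c,m[k])-[a,b])*w for c,k,a,b,w in obs])
r=least_squares(f,[.58,.08,.126,.157]); p=r.x
print(p,r.fun.reshape(-1,2).round(1))
m,u,v=model(p); s=observe()
T=m['trig']-.028*u; d=T-s['position']; print(m,T); print((s['tool_rot'].T@[d[0],d[1],0])); R=s['tool_rot']
print(np.degrees(p[2]), np.degrees(np.arctan2(R[0,0],-R[1,0])), s['position'])
```

```text
[0.58179486 0.08014069 0.12259956 0.15674808] [[-0.7 -0.6]
 [-0.6 -1.1]
 [-0.9 -1.8]
 [-1.3  0.2]
 [-1.2  0.7]
 [-0.3 -0.9]
 [-0.4 -0.4]
 [ 0.3 -0.6]
 [-1.2 -0.2]]
{'grip': array([0.58619739, 0.0444109 , 0.15674808]), 'trig': array([0.58179486, 0.08014069, 0.15674808]), 'tab': array([0.57250061, 0.15557024, 0.125     ])} [0.58521905 0.05235085 0.15674808]
[-2.30408343e-02 -2.34368569e-02 -1.72831684e-05]
7.0244374237257805 7.100621198952969 [0.56481007 0.02658964 0.28142201]
```

{"fn": "jog_arm", "kwargs": {
  "dr": [
    [0,0,0],
    [0,0,0],
    [0,0,0],
    [0,0,0],
    [0,0,0],
    [0,0,0],
    [0,0,0],
    [0,0,0],
    [0,0,0],
    [0,0,0]
  ],
  "slide": [
    [-0.0115,-0.0117,0],
    [-0.0115,-0.0117,0],
    [0,0,0.015],
    [0,0,0.025],
    [0,0,0.025],
    [0,0,0.015],
    [0,0,0.01],
    [0,0,0],
    [0,0,0],
    [0,0,0]
  ],
  "gripper": [1,1,1,1,1,1,1,1,1,1],
  "force": 25
}}

```text
time_s: 3.2
position: [0.5848, 0.0505, 0.1933]
tool_rot: [[0.126, -0.992, 0.002], [-0.992, -0.126, -0.0], [0.0, -0.002, -1.0]]
ft_force: [-0.3, 0.4, 0.6]
grip_width: 0.0852
```

Run:
```python
from h import *
d=snap('wrist','w2');s=observe(); print(s['time_s'],s['position'],s['ft_force'])
p=[0.58179486,0.08014069,0.12259956,0.15674808]
m,u,v=model(p);R=s['tool_rot'];print(R.T@(m['trig']-.028*u-s['position']))
for k,v in m.items(): print(k,P('w2',v))
```

```text
3.25 [0.58481235 0.0505389  0.19325414] [ 0.83439047 -0.02380242 -0.93720332]
[-0.0017615  -0.00057164  0.03650632]
grip [327.49767762 279.70010551]
trig [248.41627929 279.50439927]
tab [115.37867997 257.71724996]
```

View pics/w2.png

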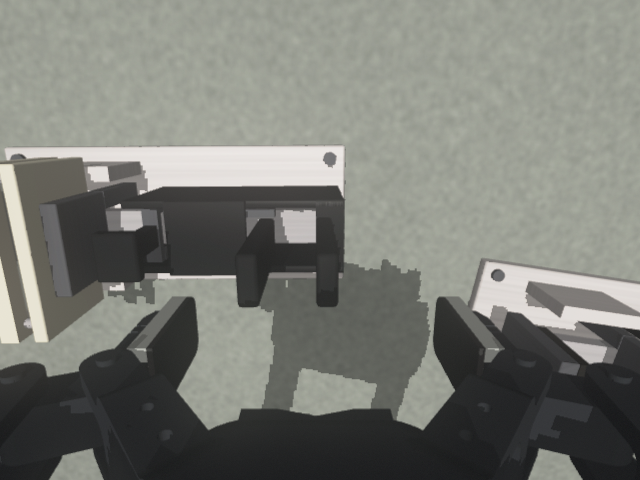

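{"fn": "jog_arm", "kwargs": {
  "dr": [
    [0,0,0],
    [0,0,0],
    [0,0,0],
    [0,0,0],
    [0,0,0],
    [0,0,0],
    [0,0,0],
    [0,0,0],
    [0,0,0],
    [0,0,0]
  ],
  "slide": [
    [-0.0015,-0.0005,0.01],
    [0,0,0.02],
    [0,0,0.02],
    [0,0,0.012],
    [0,0,0.005],
    [0,0,0],
    [0,0,0],
    [0,0,0],
    [0,0,0],
    [0,0,0]
  ],
  "gripper": [1,1,1,1,1,1,1,1,1,1]
}}

```text
time_s: 4.25
position: [0.5849, 0.0522, 0.1257]
tool_rot: [[0.125, -0.992, 0.001], [-0.992, -0.125, -0.0], [0.0, -0.001, -1.0]]
ft_force: [-0.8, -0.1, 0.0]
grip_width: 0.0853
```

Run:
```python
from h import *
d=snap('wrist','w3');snap('side','s3');s=observe(); print(s['time_s'],s['position'],s['ft_force'])
p=[0.58179486,0.08014069,0.12259956,0.15674808]
m,u,v=model(p);R=s['tool_rot'];print(R.T@(m['trig']-.028*u-s['position']))
```

```text
4.35 [0.58485683 0.05219465 0.12552622] [-0.27919481 -0.05971486 -0.18314551]
[-0.00010748 -0.00038873 -0.03122175]
```

View pics/w3.png

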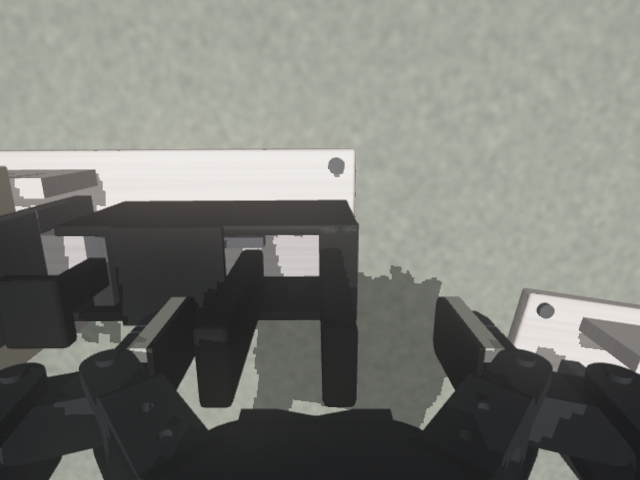

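View pics/s3.png

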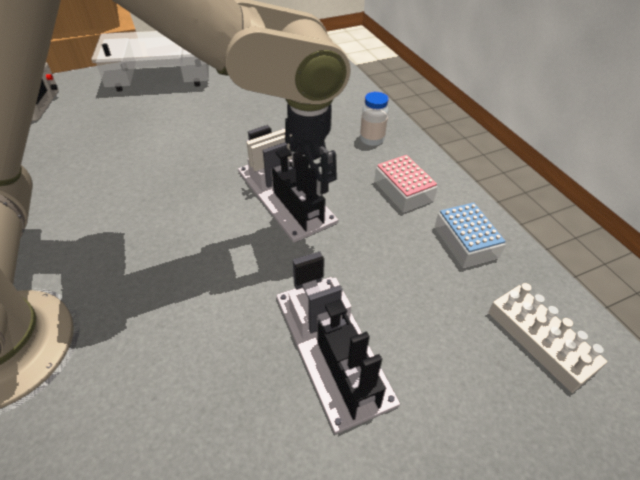

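{"fn": "jog_arm", "kwargs": {
  "dr": [
    [0,0,0],
    [0,0,0],
    [0,0,0],
    [0,0,0],
    [0,0,0],
    [0,0,0],
    [0,0,0],
    [0,0,0],
    [0,0,0],
    [0,0,0]
  ],
  "slide": [
    [0,0,0],
    [0,0,0],
    [0,0,0],
    [0,0,0],
    [0,0,0],
    [0,0,0],
    [0,0,0],
    [0,0,0],
    [0,0,0],
    [0,0,0]
  ],
  "gripper": [-1,-1,-1,-1,-1,-1,-1,-1,-1,-1],
  "force": 25
}}

```text
time_s: 5.35
position: [0.5851, 0.0531, 0.1266]
tool_rot: [[0.126, -0.992, 0.002], [-0.992, -0.126, 0.001], [-0.001, -0.002, -1.0]]
ft_force: [-2.4, 5.0, 8.4]
grip_width: 0.0253
```

Run:
```python
from h import *
d=snap('wrist','w4');snap('scene','a4');s=observe(); print(s['time_s'],s['position'],s['ft_force'],s['grip_width'])
a=cv2.imread('pics/a4.png')[255:435,295:485]; cv2.imwrite('pics/a4c.png',cv2.resize(a,None,fx=3,fy=3))
```

```text
5.45 [0.585073   0.05307755 0.1265766 ] [-1.74197129  3.61514137  9.51023567] 0.024896440165061495
```

View pics/w4.png

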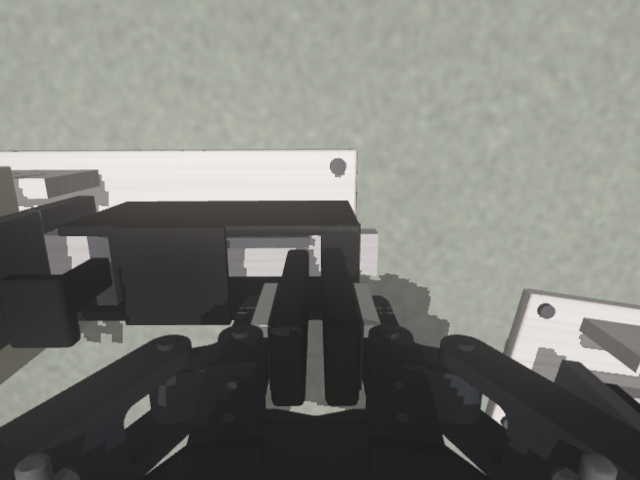

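View pics/a4c.png

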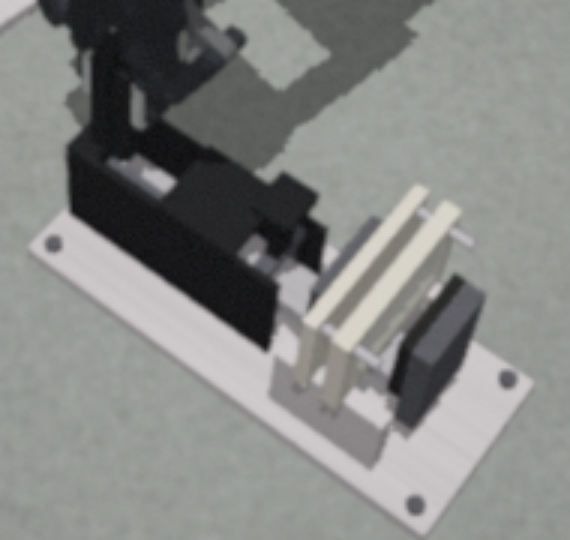

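{"fn": "jog_arm", "kwargs": {
  "dr": [
    [0,0,0],
    [0,0,0],
    [0,0,0],
    [0,0,0],
    [0,0,0],
    [0,0,0],
    [0,0,0],
    [0,0,0],
    [0,0,0],
    [0,0,0]
  ],
  "slide": [
    [0,0,0],
    [0,0,0],
    [0,0,0],
    [0,0,0],
    [0,0,0],
    [0,0,0],
    [0,0,0],
    [0,0,0],
    [0,0,0],
    [0,0,0]
  ],
  "gripper": [1,1,1,1,1,1,1,1,1,1]
}}

```text
time_s: 6.45
position: [0.5848, 0.0522, 0.1253]
tool_rot: [[0.125, -0.992, 0.0], [-0.992, -0.125, -0.0], [0.0, -0.0, -1.0]]
ft_force: [-0.5, -0.2, 1.0]
grip_width: 0.0858
```

{"fn": "jog_arm", "kwargs": {
  "dr": [
    [0,0,0],
    [0,0,0],
    [0,0,0],
    [0,0,0],
    [0,0,0],
    [0,0,0],
    [0,0,0],
    [0,0,0],
    [0,0,0],
    [0,0,0]
  ],
  "slide": [
    [0,0,0],
    [0,0,0],
    [0,0,0],
    [0,0,0],
    [0,0,0],
    [0,0,0],
    [0,0,0],
    [0,0,0],
    [0,0,0],
    [0,0,0]
  ],
  "gripper": [-1,-1,-1,-1,-1,-1,-1,-1,-1,-1]
}}

```text
time_s: 7.45
position: [0.5851, 0.0531, 0.1267]
tool_rot: [[0.126, -0.992, 0.002], [-0.992, -0.126, 0.001], [-0.001, -0.002, -1.0]]
ft_force: [-2.3, 4.1, 8.8]
grip_width: 0.0249
```

Run:
```python
from h import *
snap('scene','a5');s=observe(); print(s['time_s'],s['position'],s['ft_force'],s['grip_width'])
a=cv2.imread('pics/a5.png')[255:435,295:485]; cv2.imwrite('pics/a5c.png',cv2.resize(a,None,fx=3,fy=3))
```

```text
7.5 [0.5851164  0.05309036 0.12663181] [-1.97036586  5.3626922   8.3494726 ] 0.025570465749792833
```

View pics/a5c.png

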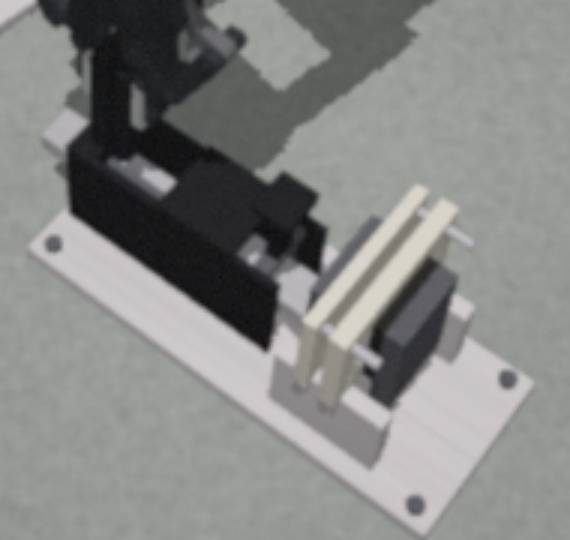

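{"fn": "jog_arm", "kwargs": {
  "dr": [
    [0,0,0],
    [0,0,0],
    [0,0,0],
    [0,0,0],
    [0,0,0],
    [0,0,0],
    [0,0,0],
    [0,0,0],
    [0,0,0],
    [0,0,0]
  ],
  "slide": [
    [0,0,0],
    [0,0,0],
    [0,0,0],
    [0,0,0],
    [0,0,0],
    [0,0,0],
    [0,0,0],
    [0,0,0],
    [0,0,0],
    [0,0,0]
  ],
  "gripper": [1,1,1,1,1,1,1,1,1,1]
}}

```text
time_s: 8.5
position: [0.5848, 0.0522, 0.1253]
tool_rot: [[0.125, -0.992, 0.0], [-0.992, -0.125, -0.0], [0.0, -0.0, -1.0]]
ft_force: [0.8, -0.0, 0.2]
grip_width: 0.0855
```

{"fn": "jog_arm", "kwargs": {
  "dr": [
    [0,0,0],
    [0,0,0],
    [0,0,0],
    [0,0,0],
    [0,0,0],
    [0,0,0],
    [0,0,0],
    [0,0,0],
    [0,0,0],
    [0,0,0]
  ],
  "slide": [
    [0,0,0],
    [0,0,0],
    [0,0,0],
    [0,0,0],
    [0,0,0],
    [0,0,0],
    [0,0,0],
    [0,0,0],
    [0,0,0],
    [0,0,0]
  ],
  "gripper": [-1,-1,-1,-1,-1,-1,-1,-1,-1,-1],
  "force": 30
}}

```text
time_s: 9.5
position: [0.5852, 0.0531, 0.1273]
tool_rot: [[0.127, -0.992, 0.003], [-0.992, -0.127, 0.001], [-0.0, -0.003, -1.0]]
ft_force: [-3.9, 5.1, 13.5]
grip_width: 0.0249
```

Run:
```python
from h import *
snap('scene','a6');s=observe(); print(s['time_s'],s['position'],s['ft_force'],s['grip_width'])
a=cv2.imread('pics/a6.png')[255:435,295:485]; cv2.imwrite('pics/a6c.png',cv2.resize(a,None,fx=3,fy=3))
```

```text
9.55 [0.5852603  0.05308431 0.12729181] [-3.15648951  5.03233842 12.72822366] 0.02526691454895934
```

View pics/a6c.png

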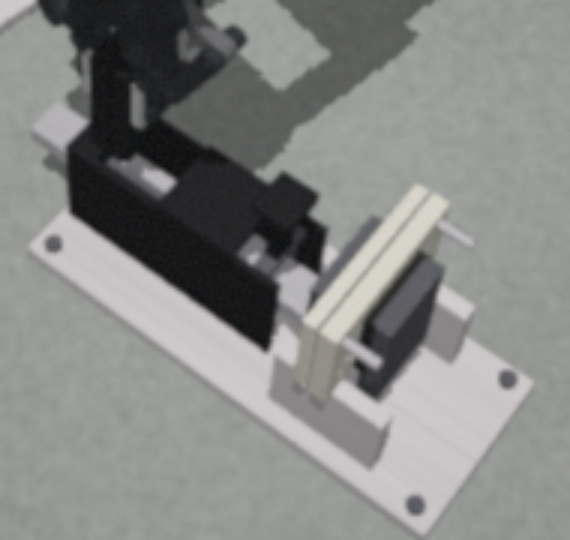

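{"fn": "jog_arm", "kwargs": {
  "dr": [
    [0,0,0],
    [0,0,0],
    [0,0,0],
    [0,0,0],
    [0,0,0],
    [0,0,0],
    [0,0,0],
    [0,0,0],
    [0,0,0],
    [0,0,0]
  ],
  "slide": [
    [0,0,0],
    [0,0,0],
    [0,0,0],
    [0,0,0],
    [0,0,0],
    [0,0,0],
    [0,0,0],
    [0,0,0],
    [0,0,0],
    [0,0,0]
  ],
  "gripper": [1,1,1,1,1,1,1,1,1,1]
}}

```text
time_s: 10.55
position: [0.5848, 0.0522, 0.1253]
tool_rot: [[0.125, -0.992, 0.0], [-0.992, -0.125, -0.0], [0.0, -0.0, -1.0]]
ft_force: [-0.3, -0.4, 0.3]
grip_width: 0.0853
```

Run:
```python
from h import *
snap('scene','a7');s=observe(); print(s['time_s'],s['position'],s['ft_force'],s['grip_width'])
L=[cv2.resize(cv2.imread(f'pics/{n}.png')[310:410,380:470],None,fx=4.4,fy=4.4,interpolation=cv2.INTER_CUBIC) for n in('a6','a7')]
cv2.imwrite('pics/a7c.png',np.hstack(L))
```

```text
10.6 [0.5848367  0.0521743  0.12535495] [ 0.47964663  0.4275015  -0.19214245] 0.08522144510490624
```

View pics/a7c.png

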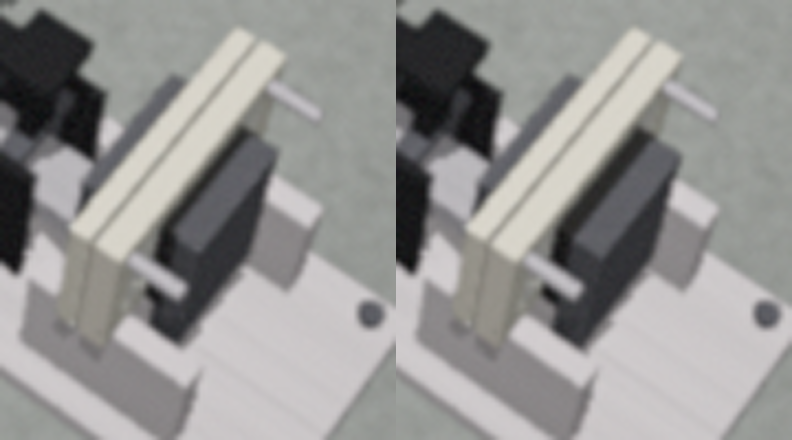

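{"fn": "jog_arm", "kwargs": {
  "dr": [
    [0,0,0],
    [0,0,0],
    [0,0,0],
    [0,0,0],
    [0,0,0],
    [0,0,0],
    [0,0,0],
    [0,0,0],
    [0,0,0],
    [0,0,0]
  ],
  "slide": [
    [0,0,-0.02],
    [0,0,-0.03],
    [0,0,-0.03],
    [0,0,-0.03],
    [-0.014,0,0],
    [-0.03,0,0],
    [-0.03,0,0],
    [-0.02,0,0],
    [-0.01,-0.0005,0],
    [0,0,0]
  ],
  "gripper": [1,1,1,1,-1,-1,-1,-1,-1,-1]
}}

```text
time_s: 11.6
position: [0.5719, 0.1565, 0.2348]
tool_rot: [[0.127, -0.992, -0.001], [-0.992, -0.127, -0.0], [-0.0, 0.001, -1.0]]
ft_force: [-0.8, -1.5, -0.2]
grip_width: 0.0002
```

Run:
```python
from h import *
d=snap('wrist','w8');s=observe(); print(s['time_s'],s['position'],s['ft_force'],s['grip_width'])
p=[0.58179486,0.08014069,0.12259956,0.15674808]
m,u,v=model(p);R=s['tool_rot'];print(R.T@(m['tab']-s['position']),P('w8',m['tab']))
```

```text
11.65 [0.57218239 0.15549012 0.23488624] [0.5927682  0.07289658 0.28765577] 0.0004371239643386145
[-6.64210836e-05 -3.94546002e-04  1.09886002e-01] [315.71612391 237.8877304 ]
```

View pics/w8.png

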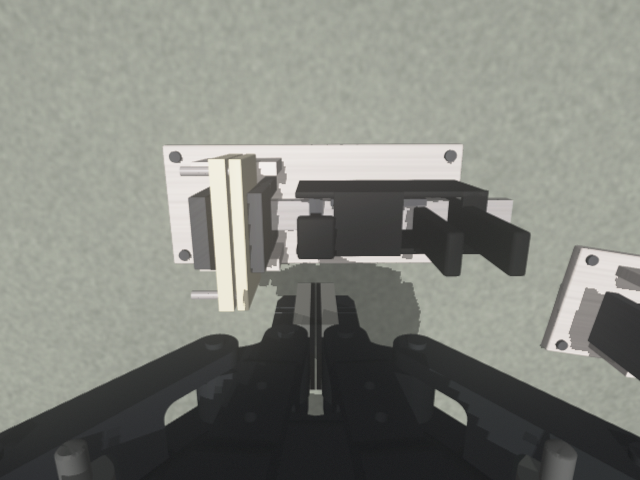

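{"fn": "jog_arm", "kwargs": {
  "dr": [
    [0,0,0],
    [0,0,0],
    [0,0,0],
    [0,0,0],
    [0,0,0],
    [0,0,0],
    [0,0,0],
    [0,0,0],
    [0,0,0],
    [0,0,0]
  ],
  "slide": [
    [0,0,0.015],
    [0,0,0.025],
    [0,0,0.02],
    [0,0,0.015],
    [0,0,0.01],
    [0,0,0.003],
    [0,0,0],
    [0,0,0],
    [0,0,0],
    [0,0,0]
  ],
  "gripper": [-1,-1,-1,-1,-1,-1,-1,-1,-1,-1]
}}

```text
time_s: 12.65
position: [0.5725, 0.1554, 0.1479]
tool_rot: [[0.126, -0.992, 0.001], [-0.992, -0.126, 0.0], [0.0, -0.001, -1.0]]
ft_force: [-0.3, -0.0, -1.2]
grip_width: -0.0002
```

Run:
```python
from h import *
d=snap('wrist','w9');snap('scene','a9');s=observe(); print(s['time_s'],s['position'],s['ft_force'],s['grip_width'])
a=cv2.imread('pics/a9.png')[235:415,295:485]; cv2.imwrite('pics/a9c.png',cv2.resize(a,None,fx=3.3,fy=3.3))
```

```text
12.75 [0.57233727 0.15547004 0.14763398] [ 1.06730316  0.64341186 -0.38689543] 0.000293514218271489
```

View pics/w9.png

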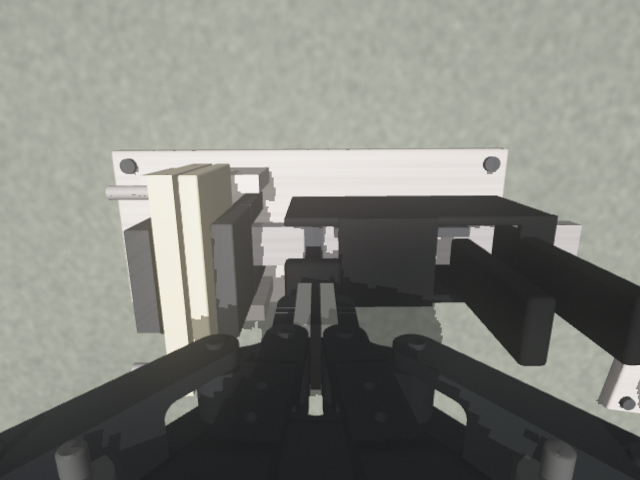

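View pics/a9c.png

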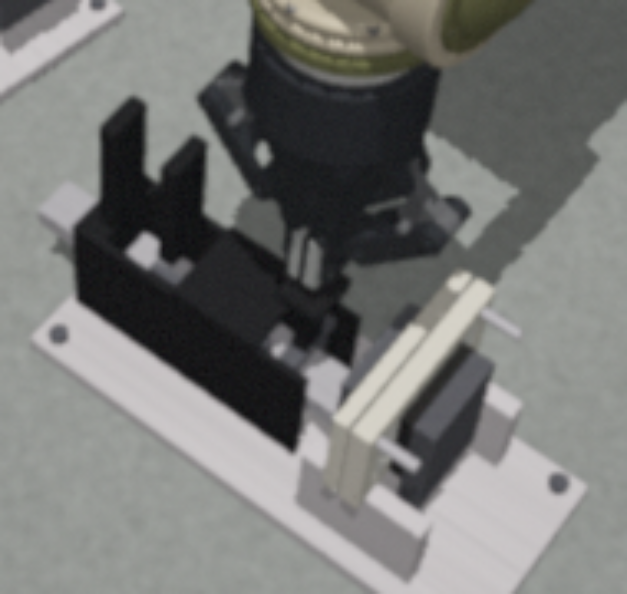

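Run:
```python
from h import *
p=[0.58179486,0.08014069,0.12259956,0.15674808]
m,u,v=model(p);T=np.array([.5724,.1555,.1477])
for cx,cy in((200,97),(240,65),(262,195),(470,210),(440,245),(360,265)):
    uv=(295+cx/3.3,235+cy/3.3); o,d=ray('a9',uv)
    # intersect with vertical plane through TCP containing u
    t=((T-o)@v)/(d@v); X=o+t*d-T; print(cx,cy,'along u %.3f  z above tips %.3f'%(X@u,X[2]+.011))
```

```text
200 97 along u -0.068  z above tips 0.069
240 65 along u -0.048  z above tips 0.107
262 195 along u -0.031  z above tips 0.028
470 210 along u 0.066  z above tips 0.106
440 245 along u 0.057  z above tips 0.072
360 265 along u 0.023  z above tips 0.024
```

{"fn": "jog_arm", "kwargs": {
  "dr": [
    [0,0,0],
    [0,0,0],
    [0,0,0],
    [0,0,0],
    [0,0,0],
    [0,0,0],
    [0,0,0],
    [0,0,0],
    [0,0,0],
    [0,0,0]
  ],
  "slide": [
    [0,0,0.005],
    [0,0,0.004],
    [0,0,0.003],
    [0,0,0.002],
    [0,0,0.002],
    [0,0,0.002],
    [0,0,0.001],
    [0,0,0],
    [0,0,0],
    [0,0,0]
  ],
  "gripper": [-1,-1,-1,-1,-1,-1,-1,-1,-1,-1]
}}

```text
time_s: 13.75
position: [0.5722, 0.1555, 0.1287]
tool_rot: [[0.126, -0.992, 0.0], [-0.992, -0.126, -0.0], [0.0, -0.0, -1.0]]
ft_force: [-2.0, 0.5, 5.3]
grip_width: -0.0001
```

Run:
```python
from h import *
snap('scene','a10');s=observe(); print(s['time_s'],s['position'],s['ft_force'],s['grip_width'])
a=cv2.imread('pics/a10.png')[235:415,295:485]; cv2.imwrite('pics/a10c.png',cv2.resize(a,None,fx=3.3,fy=3.3))
```

```text
13.8 [0.57217396 0.1554787  0.12871088] [-3.56104336 -0.17742438  6.38465871] 4.7053542885491815e-05
```

View pics/a10c.png

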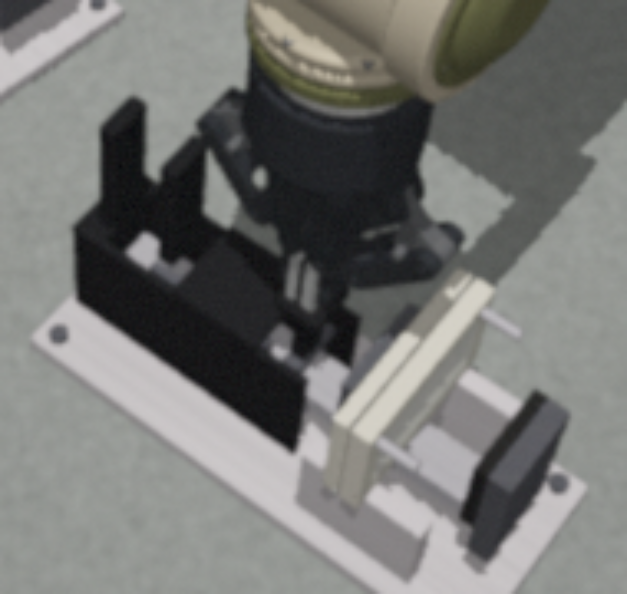

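{"fn": "jog_arm", "kwargs": {
  "dr": [
    [0,0,0],
    [0,0,0],
    [0,0,0],
    [0,0,0],
    [0,0,0],
    [0,0,0],
    [0,0,0],
    [0,0,0],
    [0,0,0],
    [0,0,0]
  ],
  "slide": [
    [0,0,0],
    [0,0,0],
    [0,0,0],
    [0,0,0],
    [0,0,0],
    [0,0,0],
    [0,0,0],
    [0,0,0],
    [0,0,0],
    [0,0,0]
  ],
  "gripper": [-1,-1,-1,-1,-1,-1,-1,-1,-1,-1]
}}

```text
time_s: 14.8
position: [0.5722, 0.1555, 0.1287]
tool_rot: [[0.126, -0.992, 0.0], [-0.992, -0.126, 0.0], [0.0, -0.0, -1.0]]
ft_force: [-2.1, -0.3, 6.2]
grip_width: -0.0001
```

{"fn": "jog_arm", "kwargs": {
  "dr": [
    [0,0,0],
    [0,0,0],
    [0,0,0],
    [0,0,0],
    [0,0,0],
    [0,0,0],
    [0,0,0],
    [0,0,0],
    [0,0,0],
    [0,0,0]
  ],
  "slide": [
    [0,0,-0.005],
    [0,0,-0.01],
    [0,0,-0.02],
    [0,0,-0.03],
    [0,0,-0.03],
    [0,0,-0.02],
    [0,0,-0.01],
    [0,0,0],
    [0,0,0],
    [0,0,0]
  ],
  "gripper": [-1,-1,-1,-1,-1,-1,-1,-1,-1,-1]
}}

```text
time_s: 15.8
position: [0.5719, 0.1554, 0.252]
tool_rot: [[0.125, -0.992, -0.002], [-0.992, -0.125, -0.0], [-0.0, 0.002, -1.0]]
ft_force: [-1.4, -0.2, -0.1]
grip_width: 0.0002
```

Run:
```python
from h import *
snap('scene','a11');snap('wrist','w11');s=observe(); print(s['time_s'],s['position'],s['ft_force'],s['grip_width'])
a=cv2.imread('pics/a11.png')[255:435,295:485]; b=cv2.imread('pics/scene0.png')[255:435,295:485]; cv2.imwrite('pics/a11c.png',cv2.resize(np.hstack([b,a]),None,fx=2.1,fy=2.1,interpolation=cv2.INTER_CUBIC))
```

```text
15.9 [0.572039   0.15539295 0.25228604] [ 0.53020298 -0.21912384 -0.01490792] -6.410985777148351e-05
```

View pics/a11c.png

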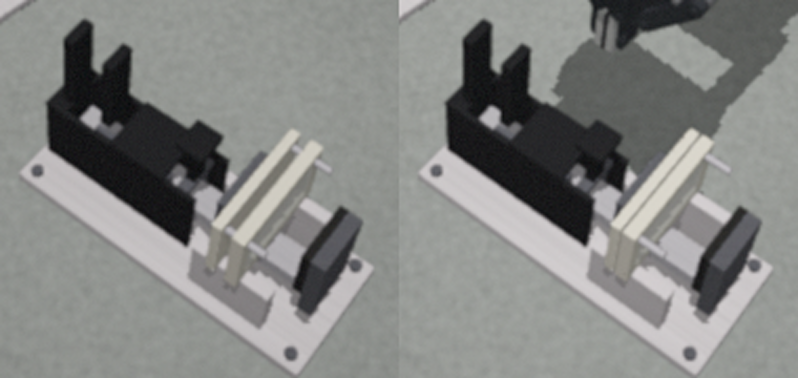

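View pics/w11.png

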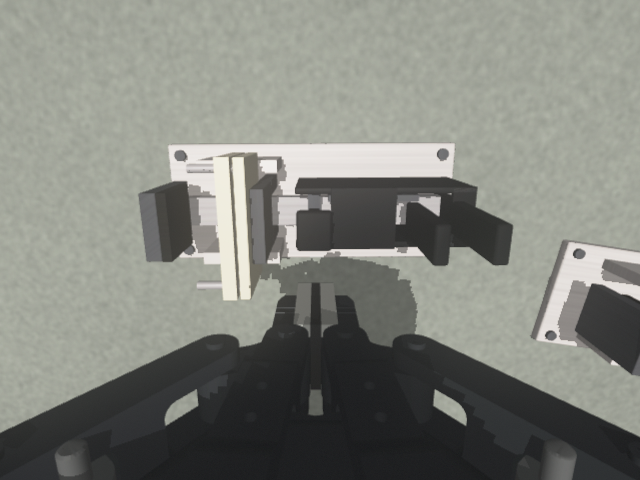

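Run:
```python
from h import *
L=[cv2.resize(cv2.imread(f'pics/{n}.png')[310:400,385:450],None,fx=4,fy=4,interpolation=cv2.INTER_CUBIC) for n in('a6','a7','a11')]
cv2.imwrite('pics/z.png',np.hstack(L))
```

```text
(no output)
```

View pics/z.png

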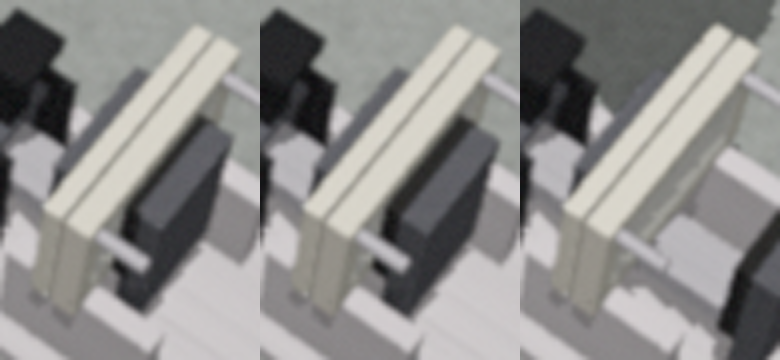

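The cassette looks the same in all three crops: pressed, caught and released. It is shut, and the jaw is back at its start position.

```bash
python3 -c "
from h import *
print(env.close_job())"
```

```text
the job is handed in; nothing more can be done
None
```

The job is done and handed in at about 16 s of robot time: the cassette is shut and the loaded clamp's jaw is back fully open.

- **Squeezes:** I gave the trigger three full squeezes, each closing the gripper to about 25 mm over grip and trigger, and opened fully in between. In the pictures the jaw walked in each time and pressed the cassette shut. After the last squeeze it eased back only about 3 mm and was caught there.
- **Release:** With the gripper off the trigger, I pressed the release tab about 7 mm down with the fingers shut, at about 6 N. The jaw sprang back.
- **Last checks:** In the final pictures the jaw stands where it began. The cassette looks the same as when it was pressed, with a thin seam of constant width. The trigger and tab are at rest, and the gripper is about 115 mm clear of the tab with almost no force on it.

No check failed or disagreed. I judged the jaw and cassette travel from the pictures, since neither can be read directly.

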